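Close the parts tub with its press-on lid

ROBOT

A 6-joint arm with a two-finger parallel gripper is mounted at the origin on the work surface. World frame = base frame: x ahead of the robot, y to its left, z up, the work surface at z = 0. Lengths are in m, angles in degrees, forces in N, time in s.
With the tool pointing down it reaches from about 0.35 to 0.875 m from the base axis. Payload 4.2 kg.
Tool frame: the origin (TCP) lies midway between the tips of the shut fingers; the grasp point (between the pads) lies 19 mm behind it; z points along the fingers, y is the line along which they close (so a half turn about z gives the same grasp; the last joint's range is limited). The gripper opens to 87 mm and grips with 3 to 60 N. Pads are 19 mm wide; open, the fingers measure 117 mm over their backs; the gripper's body (75 mm by 190 mm) begins 51 mm behind the grasp point.
Start: joints at [81.738, 22.042, 0.453, 0, -68.411, -14.817], TCP at [0.245, 0.575, 0.223] pointing down, gripper open.
Joint ranges: [-179.83, 179.83], [-69.29, 118.12], [-61.27, 80.66], [-181.25, 117.63], [-171.15, -9.14], [-177.46, 177.46]. Speed limits (degrees/s): [159.86, 159.86, 180, 180, 180, 180].

INTERFACE

Orientations are given as [roll, pitch, yaw] about the fixed x, y, z axes, in that order (R = Rz(yaw) Ry(pitch) Rx(roll)).
In Python, from workcell import env gives the robot as it stands. The module is installed in compiled form; this text tells all that it offers. Calls block until the motion is done:
- env.goto(position, orientation): joint-space move of the TCP to a pose.
- env.move_straight(position, rotation=None, rate=0.15, force_limit=None): straight line of the TCP; rotation=None keeps the orientation; rate is the mean speed in m/s. With force_limit (N) it stops when the force on the tool has changed by that much, and returns True; else False.
- env.set_joints(angles): joint-space move.
- env.gripper_to(opening, grasp_force=None): opening from 0.0 (shut) to 1.0 (fully open); grasp_force is the grip in N (None keeps the last); returns when the fingers have stopped.
- env.dwell(seconds).
- env.inverse_kinematics(position, orientation): joint angles nearest the present ones, or None.
- env.read_state(): the state.
- env.grab_frame(name): name is "scene" or "top" or "wrist"; returns a dict with "image" (420x560x3 uint8, blue, green, red), "fx", "fy", "cx", "cy" (pixels), "position" and "orientation" of the camera in the world. Camera axes: x right, y up, looking along -z (the intrinsics and any distortion apply to the point x, -y, -z); pixel columns grow to the right and rows downward; lengths in m; the calibration is good to about 2 mm. A picture is of the moment at which its call begins. There is no depth.
A pose or a line that the arm cannot do raises env.Unreachable and nothing moves.
- env.close_job(): hands the job in; it is judged then, once.
Trained networks look in a picture, given as the dict that the camera call returned (one of the last four; its "shot" number tells which), for a name from the list of things; names that differ only in an ending like _2 or _b are one class to them, and where a whole thing is asked for, a point or a joint stands for the part that bears it (a point fixed in the world has none). Each returns a list of dicts, best first, with "score" (0 to 1); they miss things now and then, are a little off and sometimes report something else, mostly with a low value. They report only what shows in the picture. A call takes as long as a camera call. They do not tell look-alikes from the thing itself.
- env.search_frame(picture, thing): "xyz" ([x, y, z] in m, in world coordinates, good to about 4 mm: the middle of the surface that is visible of it).
- env.trace(picture, thing): "mask" (420x560 bool, what is visible of it).
The state is a dict: "clock": time; "joint_positions": joint angles; "qvel": joint speeds; "joint_torque": joint torques, N m; "position": TCP position; "tool_rot": TCP orientation; "force": force on the tool from outside, world axes, zero at the start; "wrist_torque": the same for the moment, N m; "opening": opening from 0.0 (shut) to 1.0 (fully open); "finger_force": force on a finger pad.
Only numpy, scipy, OpenCV 4.12 (cv2) and the standard library are available. Lean on these libraries where they do the work, as an engineer would, in place of code of your own. Each camera call takes 0.05 s, during which the arm holds its last target. There are 200 camera calls.

TASK

The open parts tub on the swap-meet table needs its lid: of the three flat things standing in the card rack, take the lid that covers the tub's whole mouth. Lay it flat on the bare table with its grip ridge up and let go of it, then take it again by the ridge, set it on the tub, and press its ends down firmly until it is fully home, flush with the rim all round. Let go at the end, and leave everything else where it is.

Things in the scene. Friction and masses are not known exactly. Their poses are not given: they have to be found in the camera images.
- lid: The wanted lid, plain blue plastic, 140 g: plate 116 (its x) by 160 (y) by 8 mm. Origin: centre of the plate's underside; z out of its top. At the start it stands on its +x long edge in any one of the rack's slots, tab up (+x axis down), ridge side (+z) away from the robot, tab tip about 142 mm up. Fits the tub either way round. Lying on the table, on its collar, its origin is 10 mm up.
- lid_ridge (a point): Top middle of the lid's central grip ridge, at (0, 0, 34) mm in the lid's frame. The ridge is 70 mm long (lid's y), 14 mm wide (x) and stands 26 mm above the plate.
- lid_tab (a point): Tip of the lid's flat pull tab, at (-74, 0, 4) mm in the lid's frame. The tab is 50 mm wide (y), 8 mm thick in line with the plate, and sticks out 16 mm from the middle of the -x long edge.
- lid_collar (a point): Centre of the lower edge of the locating collar under the lid, at (0, 0, -10) mm in the lid's frame. The collar is 86 (x) by 134 mm (y) outside and 10 mm deep, so the outer 15 mm (x) and 13 mm (y) of the plate's underside are flat and free.
- lid_corner0 (a point): Point on the plate's underside near a corner of the lid, at (-50, -72, 0) mm in the lid's frame.
- lid_corner1 (a point): The same at (-50, +72, 0) mm.
- lid_corner2 (a point): The same at (+50, -72, 0) mm.
- lid_corner3 (a point): The same at (+50, +72, 0) mm.
- tub: Open clear plastic tub, heavy with parts, does not move. Origin: centre of its underside; flange 116 (its x) by 160 mm (y), rim 75 mm above the table, mouth 92 by 140 mm (3 mm clearance round the lid's collar). Along the top of each short side a black rubber seal strip stands 6 mm above the rim: the lid when set on rests on both strips, 6 mm too high, until they are pushed in.
- tub_rim (a point): Centre of the tub's mouth at the height of the rim, 75 mm above its underside. The lid is home when its origin is here.
- seal_a (a joint): Seal strip at the tub's +y short side (75 mm from the centre), how far it is pushed down, m: 0 = standing 6 mm proud, 0.006 = flush with the rim (its stop). It yields to a push of about 9 N and stays where it is pushed; both together (a push on the middle) need about 18 N.
- seal_b (a joint): Seal strip at the tub's -y short side, likewise.
- rack: Metal card rack, does not move. Origin: centre of its underside. Base 150 (its x) by 180 mm (its y), 10 mm thick; two side cheeks 80 mm high at y = +-86 mm. Three upright slots across it at x = -50, 0 and +50 mm: the short edges of a plate stand between pairs of small posts 80 mm high (11 mm gap, for 8 mm plates), at |y| = 71 to 83 mm, so plates come out straight up.
- small_lid: Bystander: a smaller lid of the same blue plastic and build, 78 by 160 mm with a 10 mm tab, standing in another slot of the rack, top 98 mm above the table. It does not cover the tub. Origin as for the lid.
- panel: Bystander: aluminium panel 88 by 160 by 8 mm with three black knobs, standing in another slot, top 98 mm above the table. Origin: centre of its back face.
- relay: Bystander: grey relay block, 50 by 66 mm, 39 mm high, on the robot's side of the table's middle. Origin: centre of its underside.
- meter: Bystander: round black panel meter, 68 mm across, 50 mm high, lying face up in the middle farther out. Origin: centre of its underside.
- capacitor: Bystander: air capacitor with white end plates, 80 (x) by 60 mm, 52 mm high, front left. Origin: centre of its underside.
- transformer: Bystander: transformer 56 by 90 mm, 56 mm high, front right. Origin: centre of its underside.
- coil: Bystander: copper coil between square white end plates, 55 by 106 mm, 55 mm high, back left. Origin: centre of its underside.
- mug: Bystander: white mug, 76 mm across, 88 mm high, back right. Origin: centre of its underside.
Mind the look-alikes: they are no part of the job. Leave any green look-alike of the tub alone.

How it is judged (in metres and radians):
On the way, in this order (a step that is already met when the one before it is completed fails the run):
1. the lid lies flat on the table, ridge up, let go (angle between lid's own z axis and vertical below 0.1 rad and height (world z) of lid below 0.018 m and linear speed of lid below 0.03 m/s and contact force between the fingers and lid below 0.3 N), for 0.2 s.
2. the lid is set on the tub, square to it, collar in the mouth (horizontal distance between lid and tub_rim below 0.008 m and angle between the y axis of lid and the y axis of tub, either way round below 0.07 rad and angle between lid's own z axis and vertical below 0.08 rad and z of lid in the frame of tub_rim below 0.01 m), for 0.1 s.
At the end, for the whole second after the job is handed in: The lid sits on the tub ridge up, its centre within 8 mm of the mouth's centre and square to it within 4 degrees, all four corners no more than 2 mm above the rim, at rest and released (horizontal distance between lid and tub_rim below 0.008 m and angle between the y axis of lid and the y axis of tub, either way round below 0.07 rad and angle between lid's own z axis and vertical below 0.08 rad and z of lid_corner0 in the frame of tub_rim between -0.004 and 0.002 m and z of lid_corner1 in the frame of tub_rim between -0.004 and 0.002 m and z of lid_corner2 in the frame of tub_rim between -0.004 and 0.002 m and z of lid_corner3 in the frame of tub_rim between -0.004 and 0.002 m and linear speed of lid below 0.02 m/s and contact force between the fingers and lid below 0.1 N); the robot touches nothing.
It fails at once if a bystander, or another plate in the rack, is moved by more than 30 mm (distance of any of meter, capacitor, transformer, coil, mug, relay, small_lid, panel from where it was at the start of the episode above 0.03 m).
It also fails if it takes over 64 s, if anything falls off the work surface, if the arm or the gripper's body presses on something with over 40 N, if the wrist force passes 120 N, or if a joint passes its speed limit or range.

## Working session

There is one attempt and no reset: what is moved stays moved. The work goes in short steps, each a Python script; the robot and the scene stay as the last script left them, time stands still between calls to the robot, and variables do not carry over. Pictures are saved under pics/ and viewed, at most 10 in all, crops included, and the job is handed in when it is done.

```bash
mkdir -p pics
python3 - <<'E'
from workcell import env
import cv2
for n in ("scene","top"):
    p=env.grab_frame(n); cv2.imwrite(f"pics/{n}0.png",p["image"])
    print(n,p["position"],p["orientation"],p["fx"],p["fy"],p["cx"],p["cy"],[k for k in p])
    for t in ("lid","small_lid","panel","tub","rack","lid_tab","relay","meter"):
        print(t,[(d["xyz"],d["score"]) for d in env.search_frame(p,t)])
print(env.read_state())
E
```

```text
scene [ 0.97315051 -0.85309456  1.25386378] [39.7282942  -0.08930213 27.79307188] 494.5680599190999 494.5680599190999 283.02287661338187 204.49944564738544 ['image', 'fx', 'fy', 'cx', 'cy', 'position', 'orientation', 'shot']
lid [([0.5717, -0.219, 0.0927], 0.74)]
small_lid [([0.6236, -0.2103, 0.0603], 0.91), ([0.3287, 0.2562, 0.0341], 0.62)]
panel [([0.5236, -0.2169, 0.0796], 0.76)]
tub [([0.4856, 0.2614, 0.0383], 0.59), ([0.2579, 0.4308, 0.0405], 0.58), ([0.5778, -0.223, 0.0917], 0.44)]
rack [([0.5919, -0.2932, 0.0373], 0.89)]
lid_tab [([0.5734, -0.2215, 0.087], 0.92)]
relay [([0.4121, 0.0078, 0.0261], 0.76)]
meter [([0.7258, -0.0274, 0.0433], 0.93)]
top [0.35310715 0.01301065 1.34005021] [  6.93354323   0.76809656 -91.096662  ] 432.01733261097917 432.01733261097917 279.35696680071095 213.5153440117951 ['image', 'fx', 'fy', 'cx', 'cy', 'position', 'orientation', 'shot']
lid [([0.5691, -0.2094, 0.1148], 0.87), ([0.734, 0.1948, 0.0461], 0.22)]
small_lid [([0.6132, -0.21, 0.0721], 0.95)]
panel [([0.5144, -0.2093, 0.0826], 0.67)]
tub [([0.254, 0.4321, 0.0406], 0.91), ([0.4883, 0.2626, 0
[... 241 characters left out ...]
3], 0.59)]
{'clock': 0.9, 'joint_positions': array([ 8.17382879e+01,  2.20396920e+01,  4.52448412e-01, -1.62431272e-03,
       -6.84114903e+01, -1.48169307e+01]), 'qvel': array([-0.04090273,  0.03504586,  0.07341204, -0.05669492,  0.00867613,
        0.08781849]), 'joint_torque': array([-6.39372338e-04, -3.90454817e+01,  1.87619877e+01,  4.22422394e+00,
        1.54335093e-02, -2.35703203e-05]), 'position': array([0.24495371, 0.57496582, 0.22256561]), 'tool_rot': array([-1.79999162e+02,  1.78394974e-03, -2.30792404e+01]), 'force': array([ 0.49320316, -0.51106172, -0.22675859]), 'wrist_torque': array([ 0.03876983,  0.01855363, -0.02719318]), 'finger_force': 0.0, 'opening': 0.9985893896263857}
```

View pics/scene0.png

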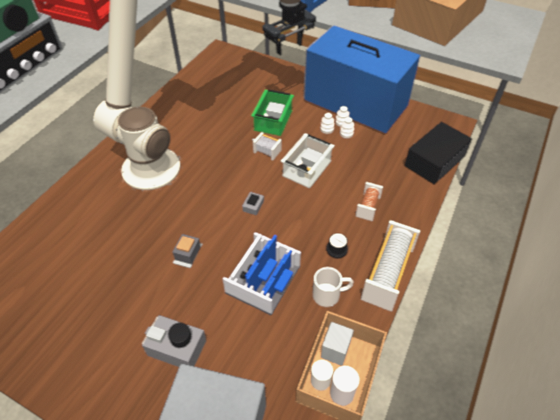

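View pics/top0.png

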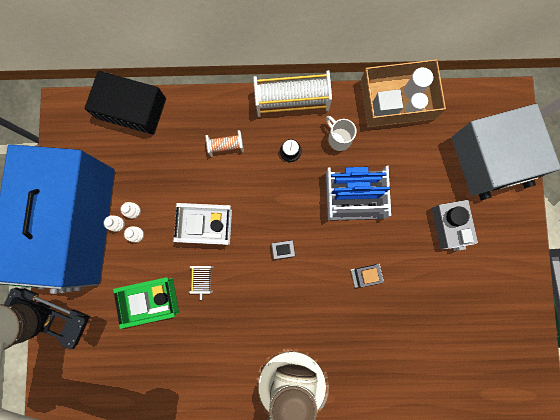

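```bash
cat > h.py <<'E'
import numpy as np, cv2
from scipy.spatial.transform import Rotation as R
def K(p): return np.array([[p["fx"],0,p["cx"]],[0,p["fy"],p["cy"]],[0,0,1]])
def cam(p): return R.from_euler("xyz",p["orientation"],degrees=True).as_matrix()@np.diag([1,-1,-1]),np.asarray(p["position"])
def proj(p,X):
    M,c=cam(p); q=((np.atleast_2d(X)-c)@M)@K(p).T; return q[:,:2]/q[:,2:]
def onz(p,uv,z):
    M,c=cam(p); uv=np.atleast_2d(uv); d=np.c_[uv,np.ones(len(uv))]@np.linalg.inv(K(p)).T@M.T
    return c+d*((z-c[2])/d[:,2])[:,None]
E
python3 - <<'E'
from workcell import env
import cv2,numpy as np
from h import *
s=env.grab_frame("scene"); t=env.grab_frame("top")
def crop(p,u,v,w,h,k): return cv2.resize(p["image"][v:v+h,u:u+w],None,fx=k,fy=k,interpolation=cv2.INTER_CUBIC)
out=np.hstack([crop(s,220,228,84,84,4.7619),crop(t,317,155,84,84,4.7619)])
out2=np.hstack([crop(t,168,195,70,35,5.7142),crop(s,272,130,70,35,5.7142)])
o=np.vstack([out,out2[:, :800]]) if out.shape[1]==out2.shape[1] else out
print(out.shape,out2.shape)
cv2.imwrite("pics/crop1.png",o)
for p,n in((s,"s"),(t,"t")):
    for d in env.trace(p,"tub")+env.trace(p,"rack")[:1]:
        ys,xs=np.nonzero(d["mask"]); print(n,d["score"],xs.min(),xs.max(),ys.min(),ys.max(), cv2.minAreaRect(np.c_[xs,ys].astype(np.float32)))
E
```

```text
(400, 800, 3) (200, 800, 3)
s 0.89 283 333 134 187 ((307.1200256347656, 159.8400115966797), (38.79999923706055, 53.60000228881836), 36.86989974975586)
s 0.65 252 293 89 135 ((272.3493347167969, 111.56849670410156), (36.39979934692383, 47.16758728027344), 20.556045532226562)
s 0.64 245 277 236 291 ((264.70294189453125, 263.5382385253906), (20.631359100341797, 57.522377014160156), 32.47119140625)
s 0.8 224 300 237 313 ((262.1478271484375, 271.99871826171875), (58.6622314453125, 72.55458068847656), 30.465543746948242)
t 0.63 174 232 203 244 ((203.13711547851562, 222.98350524902344), (57.39528274536133, 40.094966888427734), 2.6025619506835938)
t 0.63 114 178 278 327 ((145.71218872070312, 301.990234375), (40.08990478515625, 61.04281234741211), 77.90524291992188)
t 0.21 333 389 182 199 ((361.01593017578125, 190.05667114257812), (16.79314422607422, 56.119956970214844), 88.36341857910156)
t 0.92 326 390 166 219 ((357.9173889160156, 192.79092407226562), (52.588401794433594, 63.8322868347168), 88.99491119384766)
```

View pics/crop1.png

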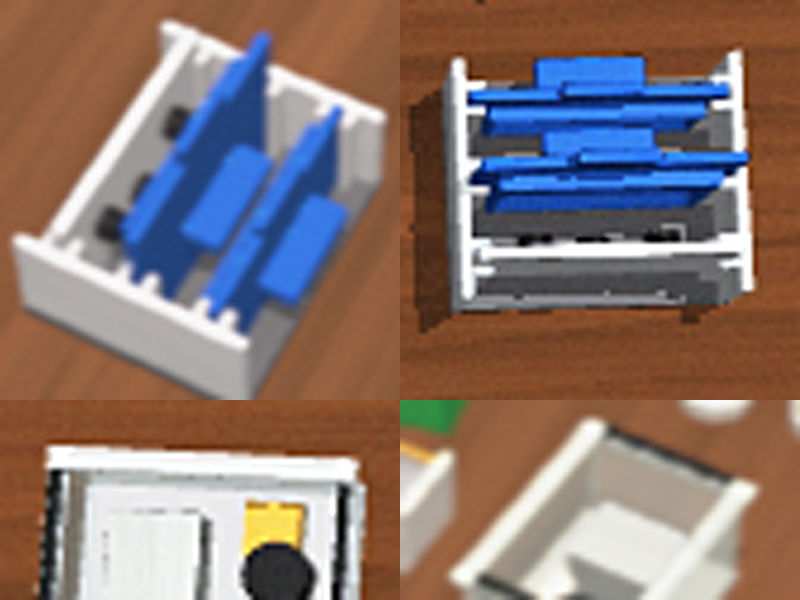

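The candidates are the three plates in the rack. The middle-slot blue plate, at about scene (262,262) and top (360,185), has its tab highest and stands clearly above the other blue plate, so it is the wanted lid. The far-slot blue plate, scene (280,275), is lower, which makes it small_lid. The near-slot plate with black knobs is the panel. The white tub at top (203,224) is the target, and the green one at (146,302) is the look-alike. Next I'll get close views with the wrist camera.

Run:
```python
from workcell import env
import cv2,numpy as np
from h import *
for th in (35,40,45,50):
  for yaw in (90,-90):
    o=(R.from_euler("y",-(90-th),degrees=True)*R.from_euler("xyz",[180,0,yaw],degrees=True)).as_euler("xyz",degrees=True)
    print(th,yaw,env.inverse_kinematics([0.55,0.09,0.08],list(o)),env.inverse_kinematics([0.56,-0.21,0.116],[180,0,yaw]))
ims=[]
for n,pos in (("tub",[0.43,0.262,0.36]),("rack",[0.50,-0.21,0.38])):
    env.goto(pos,[180,0,90]); env.dwell(.3)
    p=env.grab_frame("wrist"); ims.append(p["image"]); np.save(n+".npy",p,allow_pickle=True)
    print(n,p["position"],p["orientation"],p["fx"],env.read_state()["joint_positions"],env.read_state()["clock"])
    for t in ("tub","lid","small_lid","panel","rack","lid_tab"): print(t,[(d["xyz"],d["score"]) for d in env.search_frame(p,t)])
cv2.imwrite("pics/w1.png",cv2.resize(np.hstack(ims),(800,300)))
cv2.imwrite("pics/w_tub.png",ims[0]);cv2.imwrite("pics/w_rack.png",ims[1])
```

```text
35 90 [ -12.83622575   23.80655617  -54.61452592 -164.74520185  -43.76251932
   -3.69645371] [  -5.05902746   24.82954497  -11.65744356    0.          -53.51301147
 -174.94097254]
35 -90 [ -12.83622575   23.80655617  -54.61452592 -164.74520185  -43.76251932
  176.30354629] [ -5.05902746  24.82954497 -11.65744356   0.         -53.51301147
   5.05902746]
40 90 [ -11.75572184   20.20557055  -50.31246119 -162.42197949  -31.11734758
   -7.55527178] [  -5.05902746   24.82954497  -11.65744356    0.          -53.51301147
 -174.94097254]
40 -90 [ -11.75572184   20.20557055  -50.31246119 -162.42197949  -31.11734758
  172.44472822] [ -5.05902746  24.82954497 -11.65744356   0.         -53.51301147
   5.05902746]
45 90 [ -10.01208336   17.60421556  -44.40907053 -156.52620093  -17.97641161
  -15.32826701] [  -5.05902746   24.82954497  -11.65744356    0.          -53.51301147
 -174.94097254]
45 -90 [ -10.01208336   17.60421556  -44.40907053 -156.52620093  -17.97641161
  164.67173299] [ -5.05902746  24.82954497 -11.65744356   0.         -53.51301147
   5.05902746]
50 90 None [  -5.05902746   24.8295
[... 351 characters left out ...]
38552e+02] 3.7167
tub [([0.4878, 0.2551, 0.0408], 0.87), ([0.2463, 0.4006, 0.0362], 0.62)]
lid []
small_lid []
panel [([0.3159, 0.2707, 0.0473], 0.34)]
rack []
lid_tab []
rack [ 0.49984848 -0.13326482  0.54270985] [-16.21734585   0.03049194  -0.01755799] 363.5700951144526 [-5.64145834e+00  9.94047178e+00  5.78894031e+00 -1.51091331e-03
 -8.58478553e+01 -1.74355134e+02] 8.7417
tub [([0.5653, -0.2061, 0.1139], 0.74)]
lid [([0.5661, -0.2074, 0.1123], 0.62)]
small_lid [([0.6178, -0.2048, 0.0744], 0.87), ([0.7697, -0.1694, 0.0531], 0.66), ([0.5653, -0.2051, 0.1157], 0.62)]
panel [([0.5177, -0.2128, 0.0981], 0.85)]
rack [([0.5413, -0.208, 0.0088], 0.56)]
lid_tab [([0.5658, -0.2036, 0.1097], 0.64)]
```

View pics/w_tub.png

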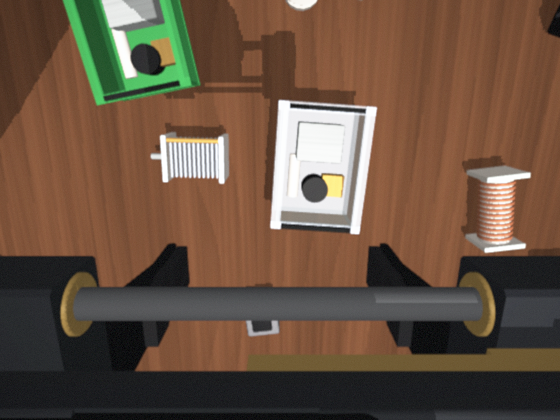

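View pics/w_rack.png

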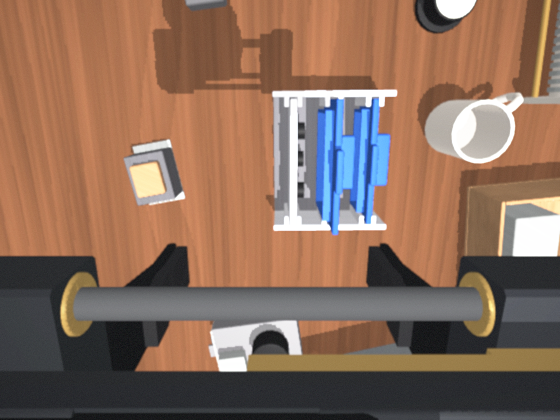

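The left wrist image shows the white tub: rim corners at about (278,101), (375,107), (359,233) and (272,228). The right one shows the rack with the lid plate in the middle slot, its edge line near u≈336. I'll enlarge both crops to get precise corners.

Run:
```python
import cv2,numpy as np
a=cv2.imread("pics/w_rack.png")[86:241,268:392];b=cv2.imread("pics/w_tub.png")[94:239,264:384]
f=lambda i,w:cv2.copyMakeBorder(cv2.resize(i,None,fx=3.2,fy=3.2,interpolation=cv2.INTER_CUBIC),0,0,0,0,0)
a=f(a,0);b=f(b,0);h=max(a.shape[0],b.shape[0])
p=lambda i:cv2.copyMakeBorder(i,0,h-i.shape[0],0,4,cv2.BORDER_CONSTANT)
cv2.imwrite("pics/c2.png",np.hstack([p(a),p(b)]));print(p(a).shape)
```

```text
(496, 401, 3)
```

View pics/c2.png

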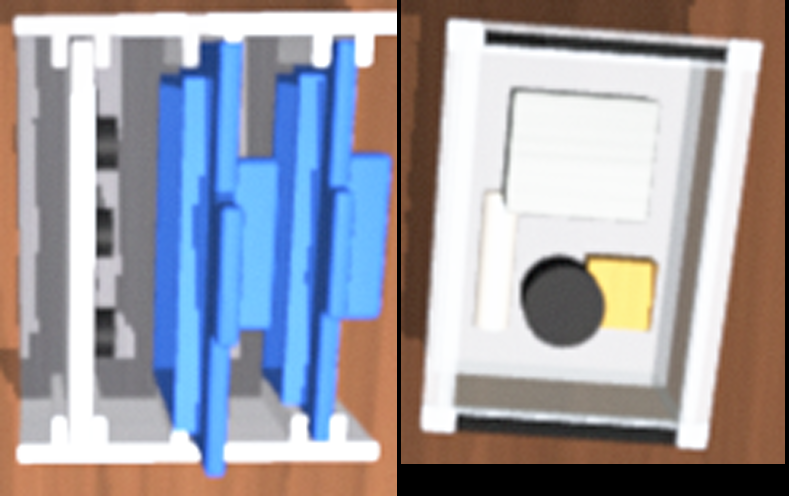

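Run:
```python
import numpy as np
from h import *
t=np.load("tub.npy",allow_pickle=True).item(); r=np.load("rack.npy",allow_pickle=True).item()
c=onz(t,[(278.4,99.6),(376.8,107.1),(359.3,234.6),(270.6,228.4)],.075)[:,:2]
n=np.linalg.norm
print("tub",c.round(4).tolist(),c.mean(0),[n(c[i]-c[i-1]).round(4) for i in range(4)],[np.degrees(np.arctan2(*-(a-b)[::-1]*[-1,1])) for a,b in((c[3],c[0]),(c[2],c[1]))],np.degrees(np.arctan2((c[1]-c[0])[1],(c[1]-c[0])[0])),np.degrees(np.arctan2((c[2]-c[3])[1],(c[2]-c[3])[0])))
P=onz(r,[(339.9,98.5),(335.2,234.1)],.126);print("plate",P,n(P[0]-P[1]))
T=onz(r,[(340,150.4),(338.9,193.8)],.142);print("tab",T,n(T[0]-T[1]),T.mean(0))
```

```text
tub [[0.4306, 0.3399], [0.5475, 0.3313], [0.5368, 0.1699], [0.4205, 0.1786]] [0.4838724  0.25491411] [np.float64(0.1616), np.float64(0.1172), np.float64(0.1617), np.float64(0.1166)] [np.float64(-86.42196307071083), np.float64(-86.22307705476274)] -4.192103914512358 -4.234887843687366
plate [[ 0.56826822 -0.13114654  0.126     ]
 [ 0.57009766 -0.28985344  0.126     ]] 0.15871744948580224
tab [[ 0.56835731 -0.18589625  0.142     ]
 [ 0.56945512 -0.23506152  0.142     ]] 0.04917753105307729 [ 0.56890621 -0.21047889  0.142     ]
```

Run:
```python
from workcell import env
import cv2,numpy as np
from h import *
p=env.grab_frame("top")
print("tub top cam", proj(p,[[.4306,.3399,.075],[.5475,.3313,.075],[.5368,.1699,.075],[.4205,.1786,.075]]).round(1).tolist())
print("lid tab top cam", proj(p,[[.5684,-.1859,.142],[.5695,-.2351,.142]]).round(1).tolist())
x,y=.569,-.2105
env.goto([x,y,.24],[180,0,90.7])
print(env.move_straight([x,y,.117],rate=.12,force_limit=8), env.read_state()["position"])
env.gripper_to(0.0,30); s=env.read_state(); print(s["opening"],s["finger_force"],s["force"])
env.move_straight([x,y,.36],rate=.1); s=env.read_state(); print(s["opening"],s["finger_force"],s["force"],s["clock"])
p2=env.grab_frame("top"); cv2.imwrite("pics/top2.png",p2["image"]); cv2.imwrite("pics/top0b.png",p["image"])
# IK check for tilt toward the robot
for th in (35,40,45):
    o=(R.from_euler("y",(90-th),degrees=True)*R.from_euler("xyz",[180,0,-90],degrees=True)).as_euler("xyz",degrees=True)
    for z in (.1,.3): print(th,z,o,env.inverse_kinematics([.58,.065,z],list(o)))
```

```text
tub top cam [[173.3, 241.6], [176.6, 202.2], [230.9, 204.6], [228.2, 244.0]]
lid tab top cam [[354.4, 187.5], [372.0, 186.7]]
False [ 0.56967594 -0.21065061  0.11803964]
0.08899342288433043 29.997877003625035 [ 0.05781209  0.35543948 -1.68136694]
0.08788366733469347 29.997079577296972 [ 0.47691483 -0.12961493 -1.49958915] 14.7583
35 0.1 [ 1.25000000e+02  1.27222187e-14 -9.00000000e+01] [  15.19177285   53.82712703   28.05478419  -14.01112159 -117.54870442
  -15.43601634]
35 0.3 [ 1.25000000e+02  1.27222187e-14 -9.00000000e+01] [  14.94282013   45.46035955   41.34091722  -18.56379192 -138.43497056
  -22.8078625 ]
40 0.1 [ 1.30000000e+02  1.27222187e-14 -9.00000000e+01] [  15.55134118   51.10999483   24.87239567  -12.81573904 -112.19684609
  -15.05385244]
40 0.3 [ 1.30000000e+02  1.27222187e-14 -9.00000000e+01] [  15.37936949   43.04753808   38.72072231  -16.25742605 -133.47299774
  -21.37138211]
45 0.1 [135.   0. -90.] [  15.95298487   48.35236316   21.52414379  -11.70766623 -106.71227904
  -14.8376753 ]
45 0.3 [135.   0. -90.] [  15.83668732   40.51310202   35.86706624  -14.24863094 -128.37141175
  -20.30007148]
```

Run:
```python
from workcell import env
import cv2,numpy as np
from h import *
th=35; o=[90+th,0,-90]; x,y=.56,.065
env.goto([.55,.0,.38],[180,0,-90]); 
env.goto([x,y,.24],o)
env.move_straight([x,y,.09],rate=.12,force_limit=10)
hit=env.move_straight([x,y,.060],rate=.03,force_limit=3); s=env.read_state(); print(hit,s["position"],s["force"],s["opening"],s["clock"])
p=env.grab_frame("scene"); cv2.imwrite("pics/s3.png",p["image"][90:310,180:480])
```

```text
True [0.55967321 0.06484681 0.06371939] [2.08032138 0.66959131 4.72937815] 0.09069935879819756 20.1083
```

View pics/s3.png

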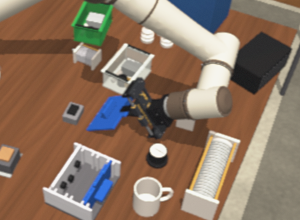

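The crop shows the tilted lid touching the table at about (105,115), with the gripper clear of the meter. I'll open, back off along the tool axis and measure the lid.

Run:
```python
from workcell import env
import cv2,numpy as np
from h import *
env.gripper_to(1.0); s=env.read_state(); print(s["force"],s["opening"])
x,y,z=s["position"]
env.move_straight([x+.065,y,z+.0455],rate=.12)
env.move_straight([x+.065,y,.25],rate=.2)
env.goto([.53,.0,.36],[180,0,-90]); env.dwell(.2)
p=env.grab_frame("wrist"); np.save("lidw.npy",p,allow_pickle=True)
cv2.imwrite("pics/w4.png",p["image"]); q=env.grab_frame("top"); np.save("lidt.npy",q,allow_pickle=True)
for n,i in (("w",p),("t",q)):
    for t in ("lid","lid_ridge","lid_tab","meter","coil"): print(n,t,[(d["xyz"],d["score"]) for d in env.search_frame(i,t)][:2])
s=env.read_state(); print(s["clock"],s["joint_positions"])
```

```text
[-0.60185853 -0.19396463 -0.40745218] 1.0019493261142263
w lid [([0.5369, 0.0593, 0.0188], 0.85)]
w lid_ridge [([0.5354, 0.0585, 0.0201], 0.96)]
w lid_tab [([0.5381, 0.0607, 0.0196], 0.66)]
w meter [([0.7094, -0.0133, 0.0463], 0.96), ([0.4786, 0.2648, 0.0354], 0.62)]
w coil [([0.7429, 0.1401, 0.0476], 0.76), ([0.4802, 0.2649, 0.0378], 0.7)]
t lid [([0.5395, 0.0813, 0.0205], 0.93), ([0.6153, -0.2112, 0.0739], 0.33)]
t lid_ridge [([0.5384, 0.0867, 0.023], 0.65)]
t lid_tab [([0.5346, 0.0877, 0.0203], 0.9), ([0.4616, 0.3203, 0.075], 0.4)]
t meter [([0.3068, 0.2912, 0.0467], 0.69)]
t coil [([0.7416, 0.193, 0.0453], 0.69)]
24.975 [ 1.75476710e+01  8.82139954e+00  1.71211932e+00 -1.42431499e-03
 -8.28740703e+01 -1.75502252e+01]
```

View pics/w4.png

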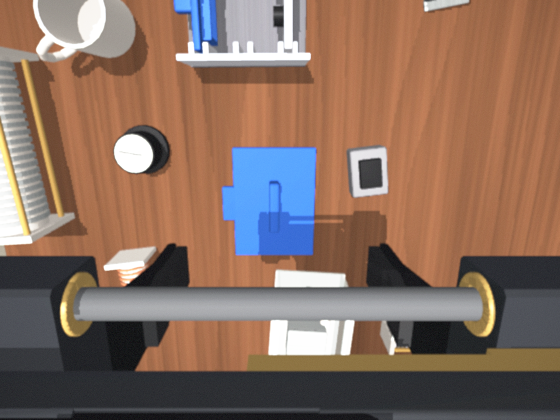

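The image shows the lid lying flat, ridge up, plate from about (232,147) to (316,256), with its tab on the left at (228,202). I'll compute its pose from the plate mask.

Run:
```python
import numpy as np,cv2
from h import *
for n,k in(("lidw",61),("lidt",0)):
    p=np.load(n+".npy",allow_pickle=True).item(); hsv=cv2.cvtColor(p["image"],cv2.COLOR_BGR2HSV)
    m=cv2.inRange(hsv,(100,120,60),(125,255,255))
    c=proj(p,[[.53,.065,.018]])[0].astype(int); print(n,c)
    if k: m=cv2.morphologyEx(cv2.morphologyEx(m,cv2.MORPH_CLOSE,np.ones((9,9))),cv2.MORPH_OPEN,np.ones((k,1)))
    else: m=cv2.morphologyEx(cv2.morphologyEx(m,cv2.MORPH_CLOSE,np.ones((5,5))),cv2.MORPH_OPEN,np.ones((1,31)))
    _,l=cv2.connectedComponents(m); m=l==l[c[1],c[0]]
    ys,xs=np.nonzero(m); b=cv2.boxPoints(cv2.minAreaRect(np.c_[xs,ys].astype(np.float32)))
    w=onz(p,b,.018)[:,:2]; print(b.round(1).tolist(),w.round(4).tolist(),w.mean(0),[np.linalg.norm(w[i]-w[i-1]).round(4) for i in range(4)])
    for i in range(4):
        d=w[i]-w[i-1]; print(np.degrees(np.arctan2(d[1],d[0])).round(2),end=" ")
    print()
p=np.load("lidw.npy",allow_pickle=True).item()
print("tub far edge, by hand",onz(p,[(276,270),(346,274)],.081))
g=cv2.inRange(cv2.cvtColor(p["image"],cv2.COLOR_BGR2HSV),(100,120,60),(125,255,255))
cv2.imwrite("pics/ridge.png",cv2.resize(p["image"][140:262,215:325],None,fx=4.5,fy=4.5,interpolation=cv2.INTER_CUBIC))
```

```text
lidw [276 203]
[[233.0, 147.0], [313.0, 147.0], [313.0, 254.0], [233.0, 254.0]] [[0.5901, -0.0158], [0.4803, -0.0157], [0.4761, 0.1432], [0.5955, 0.1429]] [0.53548244 0.06364213] [np.float64(0.1588), np.float64(0.1098), np.float64(0.159), np.float64(0.1195)]
-91.96 179.93 91.52 -0.17 
lidt [267 208]
[[-0.0, 0.0], [559.0, 0.0], [559.0, 419.0], [0.0, 419.0]] [[1.2454, 0.9388], [1.1942, -0.8944], [-0.1008, -0.7691], [-0.0769, 0.8601]] [0.56547107 0.03385786] [np.float64(1.3247), np.float64(1.834), np.float64(1.3011), np.float64(1.6294)]
3.41 -91.6 174.47 89.16 
tub far edge, by hand [[0.53144814 0.13857144 0.081     ]
 [0.43840084 0.14469402 0.081     ]]
```

View pics/ridge.png

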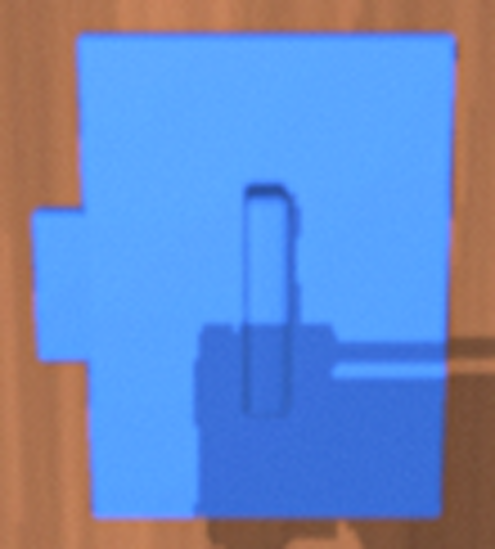

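Run:
```python
from workcell import env
import numpy as np,cv2
from h import *
from scipy.optimize import minimize
p=np.load("lidw.npy",allow_pickle=True).item()
w=onz(p,[(232.1,147.6),(316.3,147.6),(313,255.1),(235.4,255.1)],.018)[:,:2]
print("lid",w.round(4).tolist(),w.mean(0),[np.linalg.norm(w[i]-w[i-1]).round(4) for i in range(4)])
print("ridge",onz(p,[(274.3,183.6),(274.1,232.2)],.044))
def fit(p,mask,x0=(.484,.254,-3.9)):
    def quad(v):
        a=np.radians(v[2]);M=np.array([[np.cos(a),-np.sin(a)],[np.sin(a),np.cos(a)]])
        q=np.array([[-.058,-.08],[.058,-.08],[.058,.08],[-.058,.08]])@M.T+v[:2]; return proj(p,np.c_[q,np.full(4,.075)])
    big=cv2.resize(mask.astype(np.uint8),None,fx=4,fy=4,interpolation=cv2.INTER_NEAREST)
    def f(u):
        v=np.array(x0)+np.array(u)*[.01,.01,3]
        im=np.zeros_like(big); cv2.fillPoly(im,[np.round((quad(v)+.5)*4*16).astype(np.int32)],1,shift=4)
        return (im!=big).sum()/big.sum()
    r=minimize(f,[0,0,0],method="Nelder-Mead",options=dict(initial_simplex=[[0,0,0],[1,0,0],[0,1,0],[0,0,1]]))
    return np.array(x0)+r.x*[.01,.01,3],r.fun
for yaw in (-90,90):
    env.goto([.484,.255,.36],[180,0,yaw]) if yaw<0 else None
    if yaw>0: continue
    env.dwell(.2); p=env.grab_frame("wrist"); cv2.imwrite("pics/w5.png",p["image"]); np.save("tub2.npy",p,allow_pickle=True)
    for d in env.trace(p,"tub")[:2]: print("wrist",d["score"],fit(p,d["mask"]))
t=env.grab_frame("scene")
for d in env.trace(t,"tub")[:2]: print("scene",d["score"],fit(t,d["mask"]))
print(env.read_state()["clock"])
```

```text
lid [[0.5914, -0.015], [0.4757, -0.0149], [0.476, 0.145], [0.592, 0.1447]] [0.53376596 0.06494393] [np.float64(0.1597), np.float64(0.1156), np.float64(0.1599), np.float64(0.116)]
ridge [[0.53348614 0.02986347 0.044     ]
 [0.53396401 0.09896487 0.044     ]]
wrist 0.91 (array([ 0.48345936,  0.25574999, -4.04847938]), np.float64(0.017822646937936705))
wrist 0.87 (array([   0.26388448,    0.39084377, -159.40828363]), np.float64(0.9764771347632537))
scene 0.91 (array([ 0.28569557,  0.37347444, 13.95589283]), np.float64(0.3692001385041551))
scene 0.79 (array([0.50250772, 0.21207197, 2.42162312]), np.float64(0.34030837004405284))
26.3917
```

Run:
```python
from workcell import env
from h import *
x,y=.5337,.0648
env.goto([x,y,.14],[180,0,-90])
print(env.move_straight([x,y,.0215],rate=.1,force_limit=8),env.read_state()["position"])
env.gripper_to(0.0,40); s=env.read_state(); print(s["opening"],s["finger_force"],s["force"]); z0=s["position"][2]
env.move_straight([x,y,.20],rate=.12)
tx,ty=.4836,.2552
env.goto([tx,ty,.16],[180,0,-94]); env.dwell(.2); print(env.read_state()["opening"],env.read_state()["position"])
env.move_straight([tx,ty,.115],rate=.1)
print(env.move_straight([tx,ty,z0+.066],rate=.03,force_limit=5)); s=env.read_state(); print(s["position"],"lid z",s["position"][2]-z0+.010,s["force"],s["wrist_torque"],s["opening"],s["clock"])
```

```text
False [0.53418435 0.06499788 0.02210893]
0.15482501960916936 39.99993709847331 [ 0.48252947 -0.47906284  0.89310865]
0.1606071697328223 [0.48418617 0.25407688 0.16030955]
True
[0.48339107 0.25502495 0.09193279] lid z 0.08040909948363742 [-0.68827586  0.74019878  2.25331317] [ 0.14972643 -0.06436504 -0.03650972] 0.15603449496979108 34.0083
```

Run:
```python
from workcell import env
import cv2,numpy as np
from h import *
env.dwell(.2); env.gripper_to(0.6)
c=np.array([.4836,.2552]); u=np.array([.0698,.9976]); o=[180,0,-94]
env.move_straight([*c,.16],rate=.15); env.gripper_to(0.0,20)
for sg in (1,-1,1,-1):
    q=c+sg*.069*u
    env.move_straight([*q,.13],rate=.2)
    env.move_straight([*q,.094],rate=.12,force_limit=15)
    hit=env.move_straight([*q,.079],rate=.03,force_limit=32); s=env.read_state()
    print(sg,hit,s["position"].round(4),s["force"].round(1),s["clock"])
    env.move_straight([*q,.13],rate=.2)
env.move_straight([*c,.30],rate=.25)
env.goto([.40,.02,.36],o); env.dwell(.1)
t=env.grab_frame("scene"); cv2.imwrite("pics/end.png",cv2.resize(t["image"][90:330,170:420],None,fx=2.4,fy=2.4,interpolation=cv2.INTER_CUBIC))
print(env.read_state()["clock"])
```

```text
1 False [0.4893 0.325  0.0837] [-7.1 -1.9 20.8] 38.4417
-1 True [0.4797 0.1868 0.0834] [-0.4 -0.4  4.4] 40.6083
1 False [0.4887 0.3243 0.0833] [-7.1 -3.1 21.3] 42.9333
-1 True [0.4792 0.1867 0.0835] [-0.7  0.2  3.4] 45.0833
47.5083
```

View pics/end.png

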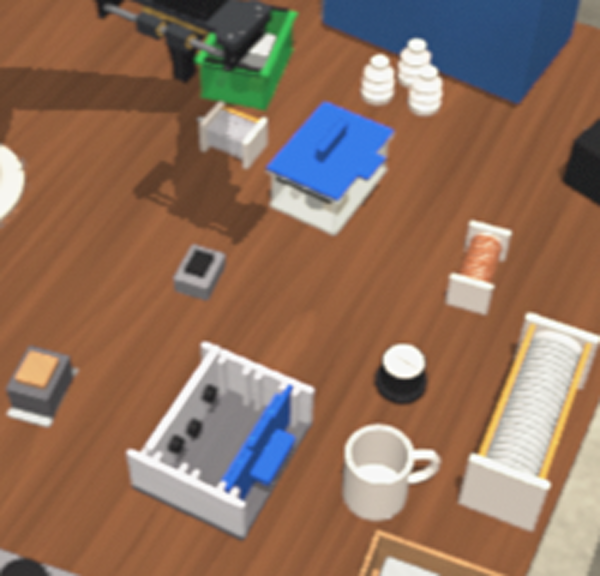

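The picture shows the lid seated on the white tub at about (330,150), square and ridge up. Everything else looks in its place. Both ends stopped at a tip height of about 83.5 mm (home is 83 mm), under at least 20 N. I'm handing in.

```bash
python3 -c "
from workcell import env
print(env.close_job())"
```

```text
the job is handed in; nothing more can be done
None
```

The lid that covers the tub's whole mouth was taken from the middle slot, laid on the table ridge up, regripped by its ridge, set on the tub and pressed down at both ends to within about 0.5 mm of flush by tip height; it was released and the job handed in after about 47.5 s, with no verdict returned.

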